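# Start a coach screw with a socket driver

## Robot

A 6-joint arm with a two-finger parallel gripper is mounted at the origin on the work surface. World frame = base frame: x ahead of the robot, y to its left, z up, the work surface at z = 0. Lengths are in m, angles in rad, forces in N, time in s.
With the tool pointing down it reaches from about 0.275 to 0.75 m from the base axis. Payload 10.2 kg.
Tool frame: the origin (TCP) lies midway between the tips of the shut fingers; the grasp point (between the pads) lies 19 mm behind it (arm.hold_point_z is the z of the grasp point in the tool frame, in m); z points along the fingers, y is the line along which they close (so a half turn about z gives the same grasp; the last joint's range is limited). The gripper opens to 85 mm and grips with 20 to 120 N. Pads are 22 mm wide; open, the fingers measure 114 mm over their backs; the gripper's body (76 mm by 85 mm) begins 54 mm behind the grasp point. The pads swing forward as they close: fully open they stand 13 mm farther back than shut.
Start: joints at [0.923, 0.313, 1.498, -0, 1.331, -0.223], TCP at [0.216, 0.478, 0.231] pointing down, gripper open.
Joint ranges: [-2.94, 2.94], [-0.97, 2.17], [0.19, 2.56], [-1.23, 4.37], [0.02, 3.11], [-2.88, 2.88]. Speed limits (rad/s): [2.39, 2.39, 3.01, 3.14, 3.14, 3.14].

## Interface

Orientations are given as a 3x3 rotation matrix whose columns are the frame's x, y, z axes.
In Python, from workcell import arm, eyes gives the robot as it stands.
- The arm moves only by the shell command python3 -m jog 'ROWS' [OPENING] [FORCE]. ROWS is JSON, a list of rows, each an object with "delta_pos": the shift along the tool's x, y, z in mm, a list of three; "turn": the turn about the tool's z in rad. In form: [{"delta_pos": [tx, ty, tz], "turn": turn}, ...]. A call has 1 to 5 rows; each row is the pose to reach, as a shift and turn from the pose commanded when the call began, along the tool's axes at that moment; what a row does not reach only later rows make up. A row lasts 1/10 s, in which the tool goes at most 50 mm and 8.59 degrees, less where a joint would pass 70% of its speed; a pose out of reach is approached as far as the arm can. A call with a gripper value outside its range is refused whole. OPENING is the closure, from 0 (fully open) to 1 (shut), set as the call begins (- or left out, the last holds). The fingers move at their own pace and stop on an object; FORCE is the grip in N (left out, the last holds). Time passes only in rows, so rows that repeat a pose let the fingers close. It gives the time, the measured TCP pose, the force, the opening and the grip force at its end, in the units of the state.
- arm.get_state(): the state, without advancing time (a new reading comes with each control period).
- eyes.read_camera(name): name is "scene" or "top" or "wrist"; returns a dict with "pixels" (420x560x3 uint8, blue, green, red), "fx", "fy", "cx", "cy" (pixels), "origin" and "rotation" of the camera in the world; the wrist camera has in their place "mount" (4x4, takes a point from camera to tool coordinates, whose origin is the TCP and whose axes are the flange's). Camera axes: x right, y down, z forward; pixel columns grow to the right and rows downward; lengths in m; the calibration is good to about 2 mm. A picture is of the moment at which its call begins: read the wrist's pose just before it. There is no depth.
- arm.hand_in(): hands the job in; it is judged then, once.
The state is a dict: "t": time; "q": joint angles; "joint_vel": joint speeds; "tau": joint torques, N m; "tool_pos": TCP position; "orientation": TCP orientation; "force": force on the tool from outside, world axes, zero at the start; "ft_torque": the same for the moment, N m; "grip_width": finger opening in m; "finger_force": force on a finger pad.
Only numpy, scipy, OpenCV 4.12 (cv2) and the standard library are available. Lean on these libraries where they do the work, as an engineer would, in place of code of your own. Each camera call takes 0.05 s, during which the arm holds its last target. There are 200 camera calls.

## Task

Lift the T-handled socket driver out of its holder, fit its socket fully over the square head of the screw that stands proud in the bracket and, pressing down firmly but not roughly all the while you turn, turn the screw clockwise a good half turn so that it cuts its first thread and sinks about 3 mm. A screw turned without enough pressure strips its hole, and the screw may be driven only with the driver. Then stand the driver upright in its holder again, socket down, let go, and leave the carton, bottle and beaker alone.

Things in the scene. Friction and masses are not known exactly. Their poses are not given: they have to be found in the camera images.
- driver: T-handled socket driver, 110 mm tall, about 0.25 kg, standing in the holder. Origin: centre of the socket's open mouth, its lowest point; z up along the shaft. Socket: dark steel, square, 26 mm wide (28 at the flared mouth), 22 mm tall; square cavity 19 x 19 mm (sides along x and y), 16 mm deep, its lowest 5 mm flaring to 24 mm; its flat roof presses on the screw's top.
- crossbar (a point): Centre of the driver's black crossbar, 99 mm above its origin, axes as the driver's. The bar is 70 mm long along x, 20 mm thick along y and 22 mm tall (88 to 110 mm above the origin): the place to grip, fingers closing along y.
- screw: Steel coach screw standing proud in its pilot hole. Origin: centre of the underside of its square head, 50 mm above the table at the start; z up. Head 16 x 16 mm, sides along x and y, 9 mm tall, with a round cone of 4 mm on top (16 to 8 mm wide). 10 mm shank below. With the driver fully on, the driver's mouth is 3 mm below this origin. Clockwise from above drives it in.
- head_top (a point): Flat top of the screw's head, 13 mm above the screw's origin. The screw turns against about 0.07 N m and sinks only while pressed down with more than about 14 N, then at most 6 mm per full turn: a steady 18 to 25 N while turning is right, over 45 N too much. It stays where it is left; turned anticlockwise it backs out.
- sink (a joint): How far the screw has sunk since the start, in m: 0 at the start, up to 0.014.
- slip (a joint): How far the turning has run ahead of the sinking, in m: 6 mm per turn times the turns made, less the sink. 0 is a good cut; it grows when the screw is turned without enough pressure, and beyond 0.0015 the hole is stripped. Readings of both joints scatter by about 1 mm.
- bracket: Fixed plywood board 150 x 110 x 18 mm (x, y, z) carrying an aluminium angle: a foot 110 x 50 x 5 mm, and at its -x end an upright 50 mm wide whose top is 73 mm above the table. Origin: centre of the board's underside. The screw to start stands at x = +25 mm, y = 0; another of the same kind, already driven home, is at x = -20 mm with its head's top 38 mm above the table.
- holder: Fixed grey square cup for the driver on a base plate 90 x 80 x 4 mm: outside 44 x 44 mm, 30 mm tall, inside 34 x 34 mm, its inner floor 5 mm above the table. Origin: centre of the underside; sides along x and y.
- carton: Bystander: cardboard carton 70 x 60 x 80 mm, origin at the centre of its underside.
- bottle: Bystander: white plastic bottle 60 mm wide, 130 mm tall, origin at the centre of its underside.
- beaker: Bystander: glass beaker 70 mm wide, 90 mm tall, origin at the centre of its underside.
Not all that is in view belongs to the job. What is meant by the bracket is not red, and is the smaller of those in its own colour.

How it is judged:
On the way, in this order (a step that is already met when the one before it is completed fails the run):
1. the driver is fitted fully over the head of the standing screw, which has not been turned in yet (horizontal distance between driver and screw below 0.004 m and z of driver in the frame of screw below 0 m and value of joint sink below 0.0025 m), for 0.1 s.
2. the screw has sunk at least 2.5 mm (value of joint sink above 0.0025 m), for 0.1 s.
At the end, for the whole second after the job is handed in: The screw has sunk at least 2.5 mm without stripping (slip under 1.5 mm), and the driver stands in its holder, socket down on the cup's floor (mouth within 10 mm of the cup's axis and less than 10 mm above the holder's underside), tilted less than 0.15 rad, at rest and released (value of joint sink above 0.0025 m and value of joint slip below 0.0015 m and horizontal distance between driver and holder below 0.01 m and z of driver in the frame of holder below 0.01 m and angle between driver's own z axis and vertical below 0.15 rad and linear speed of driver below 0.02 m/s); the robot touches nothing.
It fails at once if the hole is stripped: the screw is turned a quarter of a turn (1.5 mm of thread) further than it sinks (value of joint slip above 0.0015 m).
It fails at once if the driver bears on the screw (pressing and jamming sideways together) with more than 45 N (contact force between driver and screw above 45 N).
It fails at once if the robot itself touches the screw (contact force between any of the fingers, the arm and screw above 1 N).
It fails at once if a bystander is moved more than 20 mm (distance of any of carton, bottle, beaker from where it was at the start of the episode above 0.02 m).
It also fails if it takes over 72 s, if anything falls off the work surface, if the arm or the gripper's body presses on something with over 40 N, if the wrist force passes 120 N, or if a joint passes its speed limit or range.

## Working session

There is one attempt and no reset: what is moved stays moved. The work goes in short steps, Python scripts to look and compute and a shell command to move; the robot and the scene stay as the last step left them, time stands still between calls to the robot, and variables do not carry over. Pictures are saved under pics/ and viewed, at most 11 in all, crops included, and the job is handed in when it is done.

```bash
ls; mkdir -p pics; python3 - <<'E'
from workcell import arm, eyes
import cv2,numpy as np
for n in("scene","top"):
    c=eyes.read_camera(n); cv2.imwrite(f"pics/{n}0.png",c["pixels"]); print(n,c["fx"],c["fy"],c["cx"],c["cy"],c["origin"],np.round(c["rotation"],4).tolist())
s=arm.get_state();print(s)
E
```

```text
pics
scene 503.5437050872752 503.5437050872752 285.23376681874845 206.41760893453923 [ 1.20949617 -0.13580017  0.90997893] [[0.1243, 0.7511, -0.6484], [0.9922, -0.0911, 0.0847], [0.0045, -0.6539, -0.7566]]
top 456.404005175719 456.404005175719 273.99445121875954 208.5328514265131 [ 0.34075375 -0.0766687   1.17150807] [[-0.0166, -0.9865, 0.1627], [-0.9993, 0.0219, 0.0308], [-0.034, -0.1621, -0.9862]]
{'t': 0.1, 'q': array([ 9.22580434e-01,  3.13405050e-01,  1.49833198e+00,  1.24163878e-05,
        1.33100308e+00, -2.23373573e-01]), 'joint_vel': array([ 0.00075769, -0.00277367, -0.00175777,  0.00169297,  0.0005775 ,
        0.00052346]), 'tau': array([ 1.51951899e-03, -4.12902546e+01, -2.60144198e+01, -2.92871582e-04,
        3.04243003e-03,  1.22494254e-05]), 'tool_pos': array([0.21625322, 0.47815278, 0.23079764]), 'orientation': array([[-9.11102425e-01,  4.12179425e-01, -7.02409855e-04],
       [ 4.12179937e-01,  9.11102012e-01, -9.07428170e-04],
       [ 2.65943811e-04, -1.11627926e-03, -9.99999342e-01]]), 'force': array([ 0.32280542, -0.48867985, -1.04158346]), 'ft_torque': array([-0.01578188,  0.00962247,  0.01213023]), 'finger_force': 0.0, 'grip_width': 0.08559294075138411}
```

View pics/scene0.png

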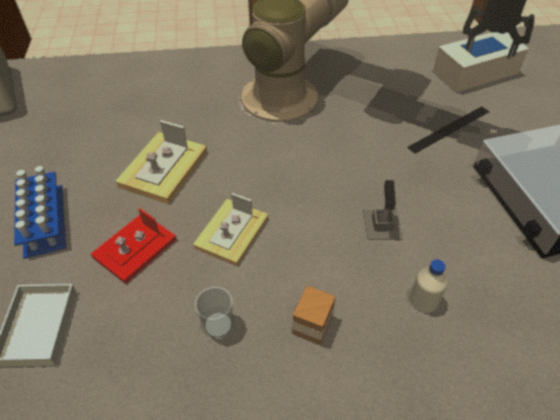

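View pics/top0.png

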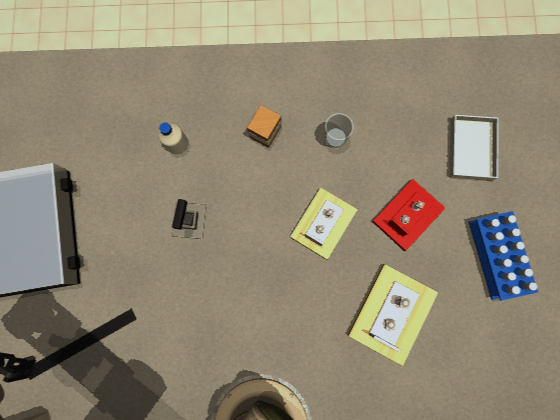

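Three things could be the bracket, at these top-view pixels: the small yellow board (324,223), the large yellow board (393,314) and the red board (408,214). The bracket is not red and is the smaller in its colour, so it should be the small yellow board (scene pixel 232,230). The driver in its holder is at top (187,216) and scene (383,215). I'll enlarge both to confirm.

```bash
python3 - <<'E'
import cv2,numpy as np
t=cv2.imread("pics/top0.png");s=cv2.imread("pics/scene0.png")
def crop(im,u,v,w,h,k):
    c=cv2.resize(im[v:v+h,u:u+w],None,fx=k,fy=k,interpolation=cv2.INTER_CUBIC)
    for i in range(0,w,10):
        cv2.line(c,(i*k,0),(i*k,8 if i%50 else 8),(0,0,255),1); cv2.putText(c,str(u+i),(i*k,18),0,.33,(0,0,0),1)
    for i in range(0,h,10): cv2.line(c,(0,i*k),(8,i*k),(0,0,255),1); cv2.putText(c,str(v+i),(9,i*k+4),0,.33,(0,0,0),1)
    return c
a=np.hstack([crop(t,285,185,80,60,5),crop(s,190,190,80,60,5)][:2])
b=np.hstack([crop(t,150,185,80,60,5),crop(s,345,175,80,60,5)])
cv2.imwrite("pics/crop1.png",np.vstack([a,b])[:600,:800])
E
```

```text
(no output)
```

View pics/crop1.png

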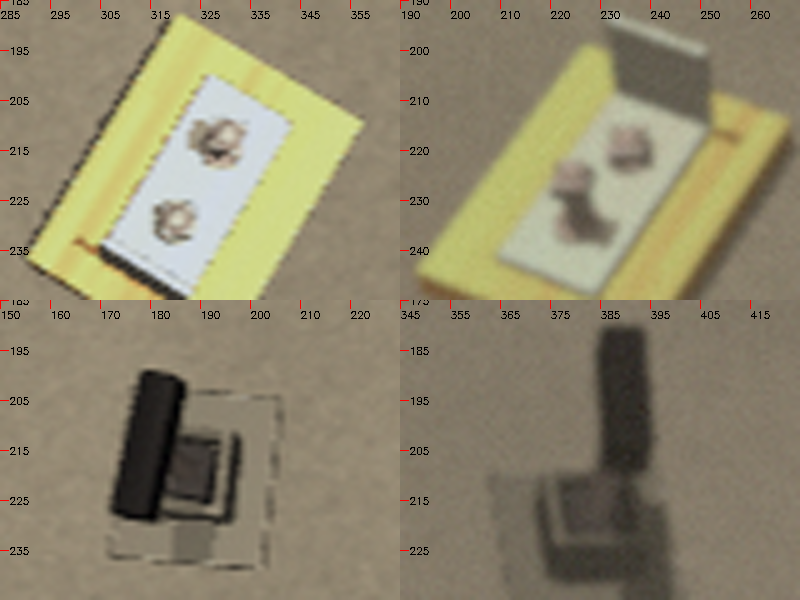

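The crop confirms it. The small yellow board has its standing screw's head at top (327,213) and scene (224,225), and the driven screw is at top (319,229). The crossbar is centred near top (180,214) and scene (387,197). Next I'll compute positions.

```bash
cat > h.py <<'E'
from workcell import arm, eyes
import numpy as np, cv2
def ray(c,u,v,z):
    o=np.array(c["origin"]);R=np.array(c["rotation"])
    d=R@np.array([(u-c["cx"])/c["fx"],(v-c["cy"])/c["fy"],1.]); return o+d*(z-o[2])/d[2]
def proj(c,P):
    p=(np.atleast_2d(P)-c["origin"])@np.array(c["rotation"]); return np.c_[c["fx"]*p[:,0]/p[:,2]+c["cx"],c["fy"]*p[:,1]/p[:,2]+c["cy"]]
def wrist(name=None):
    s=arm.get_state(); w=eyes.read_camera("wrist"); M=np.array(w["mount"]); R=s["orientation"]
    w["origin"]=s["tool_pos"]+R@M[:3,3]; w["rotation"]=R@M[:3,:3]
    if name: cv2.imwrite(name,w["pixels"])
    return w,s
def rows(target,yaw_x=None):
    "shift in tool axes (mm) to a world TCP target, and turn so tool y aligns with world angle (mod pi)"
    s=arm.get_state();R=s["orientation"]; d=R.T@(np.array(target)-s["tool_pos"])*1e3
    return np.round(d,1)
E
python3 - <<'E'
from h import *
c=eyes.read_camera("top");d=eyes.read_camera("scene")
f=lambda *a:np.round(ray(*a),4)
print("board corners",[f(c,u,v,.018)[:2] for u,v in((320,188),(357,209.7),(290,237),(329,258))])
print("screw top",f(c,328,213,.06),f(d,224,225,.06),"driven",f(c,319.5,229,.035),f(d,236,220,.035))
print("bar",[f(c,u,v,.115)[:2] for u,v in((178.5,199.5),(187,201.5),(172,226),(181,229))], f(d,388.5,197,.115))
print("base",[f(c,u,v,.004)[:2] for u,v in((204,204),(201.5,238),(172,236))])
print(eyes.read_camera("wrist")["mount"],arm.hold_point_z)
E
```

```text
board corners [array([ 0.582 , -0.1599]), array([ 0.5234, -0.2519]), array([ 0.4571, -0.08  ]), array([ 0.4024, -0.1765])]
screw top [ 0.5101 -0.1744  0.06  ] [ 0.5177 -0.1786  0.06  ] driven [ 0.474 -0.154  0.035] [ 0.4862 -0.1525  0.035 ]
bar [array([0.5418, 0.1826]), array([0.5366, 0.1622]), array([0.4788, 0.1969]), array([0.4713, 0.1755])] [0.5283 0.1742 0.115 ]
base [array([0.5495, 0.1425]), array([0.4605, 0.1483]), array([0.4672, 0.2251])]
[[ 2.52116653e-04 -9.63180912e-01 -2.68853989e-01  6.90331419e-02]
 [ 9.99999967e-01  2.53384024e-04  2.99864980e-05 -4.04852693e-04]
 [ 3.92408831e-05 -2.68853988e-01  9.63180944e-01 -1.43069386e-01]
 [ 0.00000000e+00  0.00000000e+00  0.00000000e+00  1.00000000e+00]] -0.0187
```

```bash
python3 -m jog '[{"delta_pos":[-40,-16,-10],"turn":0},{"delta_pos":[-85,-32,-20],"turn":0},{"delta_pos":[-130,-50,-30],"turn":-0.05},{"delta_pos":[-175,-68,-30],"turn":-0.1},{"delta_pos":[-215,-84,-30],"turn":-0.2}]' && python3 -c "
from h import *
print(rows([.507,.179,.25]),arm.get_state()['orientation'].round(3).tolist())"
```

```text
t: 0.75
tool_pos: [0.3789, 0.3114, 0.2616]
orientation: [[-0.975, 0.221, 0.001], [0.221, 0.975, 0.0], [-0.001, 0.0, -1.0]]
force: [-0.5, 0.6, 0.4]
grip_width: 0.0857
finger_force: 0.0
[-154.1 -100.9   11.7] [[-0.975, 0.221, 0.001], [0.221, 0.975, 0.0], [-0.001, 0.0, -1.0]]
```

```bash
python3 -m jog '[{"delta_pos":[-42,-27,3],"turn":0},{"delta_pos":[-82,-54,6],"turn":0},{"delta_pos":[-120,-78,9],"turn":0},{"delta_pos":[-154,-101,11],"turn":0},{"delta_pos":[-154,-101,11],"turn":0}]' && python3 -c "
from h import *
w,s=wrist('pics/w1.png');print(s['tool_pos'],s['q'].round(3))"
```

```text
t: 1.25
tool_pos: [0.5076, 0.177, 0.2493]
orientation: [[-0.974, 0.228, -0.001], [0.228, 0.974, -0.001], [0.001, -0.001, -1.0]]
force: [-0.6, -0.2, -0.4]
grip_width: 0.0852
finger_force: 0.0
[0.50757045 0.17696405 0.24926865] [ 1.180e-01  3.290e-01  1.429e+00 -1.000e-03  1.385e+00 -1.223e+00]
```

View pics/w1.png

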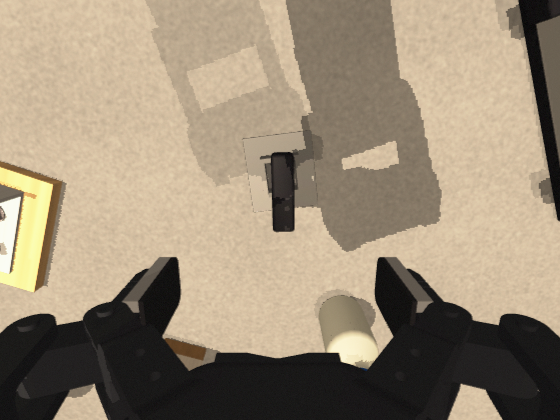

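The wrist view shows the bar spanning columns 271–296 and rows 152–231, almost along the image's vertical. The base plate runs from (243,138) to (317,212). I'll fit the bar's outline.

```bash
python3 - <<'E'
from h import *
w,s=wrist(); im=w["pixels"]
g=im.max(2); roi=np.zeros_like(g); roi[145:240,262:305]=1
m=((g<50)&(roi>0)).astype(np.uint8); m=cv2.morphologyEx(m,cv2.MORPH_OPEN,np.ones((9,9)))
cs,_=cv2.findContours(m,0,1); c=max(cs,key=cv2.contourArea); r=cv2.minAreaRect(c); b=cv2.boxPoints(r)
print(r); P=np.array([ray(w,u,v,.115) for u,v in b]); print(b.round(1).tolist(),P[:,:2].round(4).tolist())
print("len",np.linalg.norm(np.diff(P,axis=0),axis=1)); ctr=P.mean(0);print(ctr)
print("row hist",[(i,int(m[i].sum())) for i in range(148,236,6)])
# base plate corners z=.004
print([ray(w,u,v,.004)[:2].round(4) for u,v in((243,139),(303,132),(317,207),(252,212))])
E
```

```text
((281.0, 214.0), (32.0, 20.0), 90.0)
[[271.0, 198.0], [291.0, 198.0], [291.0, 230.0], [271.0, 230.0]] [[0.5065, 0.1728], [0.5104, 0.1898], [0.5393, 0.1835], [0.5353, 0.166]]
len [0.01746245 0.02961875 0.01794598]
[0.52287202 0.17803287 0.115     ]
row hist [(148, 0), (154, 0), (160, 0), (166, 0), (172, 0), (178, 0), (184, 0), (190, 0), (196, 0), (202, 13), (208, 13), (214, 21), (220, 21), (226, 21), (232, 0)]
[array([0.4571, 0.1489]), array([0.4651, 0.2186]), array([0.5573, 0.2168]), array([0.5455, 0.1373])]
```

```bash
python3 - <<'E'
import cv2
im=cv2.imread("pics/w1.png"); k=6
u,v,w,h=232,135,100,100
c=cv2.resize(im[v:v+h,u:u+w],None,fx=k,fy=k,interpolation=cv2.INTER_CUBIC); c=cv2.convertScaleAbs(c,alpha=1.6,beta=10)
for i in range(0,100,10):
    cv2.putText(c,str(u+i),(i*k,10),0,.35,(0,0,255),1);cv2.line(c,(i*k,12),(i*k,20),(0,0,255),1)
    cv2.putText(c,str(v+i),(0,i*k+4),0,.35,(0,0,255),1)
cv2.imwrite("pics/w1c.png",c)
E
```

```text
(no output)
```

View pics/w1c.png

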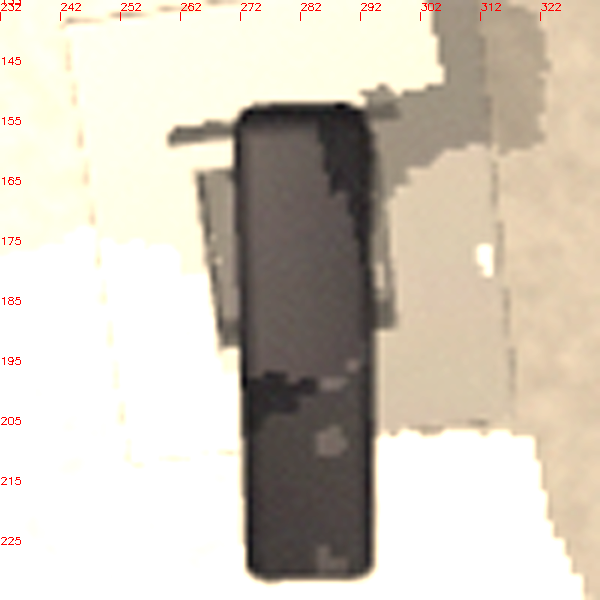

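```bash
python3 - <<'E'
from h import *
w,s=wrist()
for z in(.115,.110):
    P=[ray(w,u,v,z) for u,v in((282.4,152.5),(283.7,231.0),(271.5,190),(294.2,190))]; P=np.array(P)
    d=P[1]-P[0]; print(z,P[:2].mean(0),np.linalg.norm(d),np.degrees(np.arctan2(d[1],d[0])),np.linalg.norm(P[3]-P[2]),P[2:].mean(0))
Q=np.array([ray(w,u,v,.004) for u,v in((243.4,138.8),(252.3,212),(317.5,206.5))]);print("holder",(Q[0]+Q[2])/2,[np.linalg.norm(Q[i+1]-Q[i]) for i in(0,1)],np.degrees(np.arctan2(*(Q[1]-Q[0])[1::-1])))
R=s["orientation"];print("toolx",np.degrees(np.arctan2(-R[1,0],-R[0,0])),s['tool_pos'])
t=[P[:2].mean(0)[0],P[:2].mean(0)[1],.18]; print(rows([t[0],t[1],.085]))
E
```

```text
0.115 [0.5037661  0.18527174 0.115     ] 0.07012877522753228 -11.756354553022293 0.019708840996092776 [0.50107706 0.18567968 0.115     ]
0.11 [0.50494616 0.18509301 0.11      ] 0.07138990318012153 -11.756354553022302 0.020063265698544355 [0.50220876 0.18550828 0.11      ]
holder [0.50618178 0.18470419 0.004     ] [np.float64(0.08942151212078718), np.float64(0.08077146388014096)] -7.46256574665497
toolx -12.966878234123206 [0.50539134 0.17992277 0.24990685]
[  0.9   4.3 165.2]
```

```bash
python3 -m jog '[{"delta_pos":[1,4,40],"turn":-0.02},{"delta_pos":[1,4,80],"turn":-0.02},{"delta_pos":[1,4,115],"turn":-0.02},{"delta_pos":[1,4,145],"turn":-0.02},{"delta_pos":[1,4,165],"turn":-0.02}]' && python3 -m jog '[{"delta_pos":[0,0,0],"turn":0},{"delta_pos":[0,0,0],"turn":0},{"delta_pos":[0,0,0],"turn":0},{"delta_pos":[0,0,0],"turn":0},{"delta_pos":[0,0,0],"turn":0}]' 1 100 && python3 -m jog '[{"delta_pos":[0,0,0],"turn":0},{"delta_pos":[0,0,0],"turn":0},{"delta_pos":[0,0,0],"turn":0},{"delta_pos":[0,0,0],"turn":0},{"delta_pos":[0,0,0],"turn":0}]'
```

```text
t: 1.9
tool_pos: [0.5036, 0.1857, 0.0836]
orientation: [[-0.98, 0.201, -0.002], [0.201, 0.98, -0.0], [0.002, -0.001, -1.0]]
force: [-0.2, -0.4, 0.6]
grip_width: 0.0855
finger_force: 0.0
t: 2.4
tool_pos: [0.5057, 0.1846, 0.0864]
orientation: [[-0.979, 0.203, 0.002], [0.203, 0.979, 0.0], [-0.002, 0.0, -1.0]]
force: [0.6, 2.4, 4.6]
grip_width: 0.0182
finger_force: 97.5
t: 2.9
tool_pos: [0.5058, 0.1848, 0.0864]
orientation: [[-0.979, 0.204, 0.002], [0.204, 0.979, 0.001], [-0.002, 0.001, -1.0]]
force: [-1.2, 0.0, 7.6]
grip_width: 0.0183
finger_force: 98.0
```

```bash
python3 -m jog '[{"delta_pos":[0,0,-20],"turn":0},{"delta_pos":[0,0,-60],"turn":0},{"delta_pos":[0,0,-100],"turn":0},{"delta_pos":[0,0,-135],"turn":0},{"delta_pos":[0,0,-135],"turn":0}]' && python3 - <<'E'
from h import *
s=np.array([.5125,-.179]); a=np.radians(147.4); t=s+.05*np.array([np.cos(a),np.sin(a)])
print(t,rows([*t,.22]),arm.get_state()["q"].round(3))
E
```

```text
t: 3.4
tool_pos: [0.5068, 0.1848, 0.2249]
orientation: [[-0.979, 0.203, 0.008], [0.203, 0.979, 0.001], [-0.008, 0.003, -1.0]]
force: [0.2, -0.5, -2.7]
grip_width: 0.0183
finger_force: 98.5
[ 0.47037738 -0.15206146] [ -32.8 -337.2    4.2] [ 0.132  0.345  1.471  0.     1.318 -1.234]
```

```bash
python3 -m jog '[{"delta_pos":[-2,-20,1],"turn":0.03},{"delta_pos":[-6,-58,2],"turn":0.08},{"delta_pos":[-10,-98,2],"turn":0.14},{"delta_pos":[-14,-138,3],"turn":0.2},{"delta_pos":[-17,-170,4],"turn":0.25}]' && python3 - <<'E'
from h import *
print(rows([.4704,-.1521,.22]),arm.get_state()["q"].round(3))
E
```

```text
t: 3.9
tool_pos: [0.4864, 0.0129, 0.2152]
orientation: [[-0.897, 0.442, -0.002], [0.442, 0.897, 0.0], [0.002, -0.001, -1.0]]
force: [-0.2, -1.0, -1.6]
grip_width: 0.0183
finger_force: 98.2
[ -58.6 -155.    -4.8] [-0.215  0.243  1.634 -0.     1.267 -1.328]
```

```bash
python3 -m jog '[{"delta_pos":[-15,-40,0],"turn":0.03},{"delta_pos":[-30,-80,0],"turn":0.06},{"delta_pos":[-45,-120,0],"turn":0.1},{"delta_pos":[-59,-152,0],"turn":0.113},{"delta_pos":[-59,-152,0],"turn":0.113}]' && python3 -m jog '[{"delta_pos":[0,0,0],"turn":0},{"delta_pos":[0,0,0],"turn":0}]' && python3 - <<'E'
from h import *
w,s=wrist("pics/w2.png"); np.savez("w2.npz",**{k:w[k] for k in("fx","fy","cx","cy","origin","rotation")}); print(s["q"].round(3))
c={k:w[k] for k in("fx","fy","cx","cy","origin","rotation")}
print("pred screw",proj(c,[.5125,-.179,.063]),"mouth",proj(c,s["tool_pos"]+s["orientation"]@[0,0,.0814]))
im=w["pixels"]; cv2.imwrite("pics/w2b.png",cv2.resize(im,(800,600),interpolation=cv2.INTER_CUBIC))
E
```

```text
t: 4.4
tool_pos: [0.4727, -0.1512, 0.215]
orientation: [[-0.841, 0.542, -0.002], [0.542, 0.841, 0.0], [0.002, -0.001, -1.0]]
force: [0.2, 0.2, -2.1]
grip_width: 0.0184
finger_force: 98.6
t: 4.6
tool_pos: [0.4733, -0.1468, 0.2157]
orientation: [[-0.844, 0.537, -0.001], [0.537, 0.844, 0.001], [0.001, 0.0, -1.0]]
force: [0.0, -0.8, -2.1]
grip_width: 0.0183
finger_force: 98.6
[-0.538  0.262  1.608  0.     1.273 -1.542]
pred screw [[271.44498651 242.22137428]] mouth [[277.98245166 213.87601291]]
```

View pics/w2b.png

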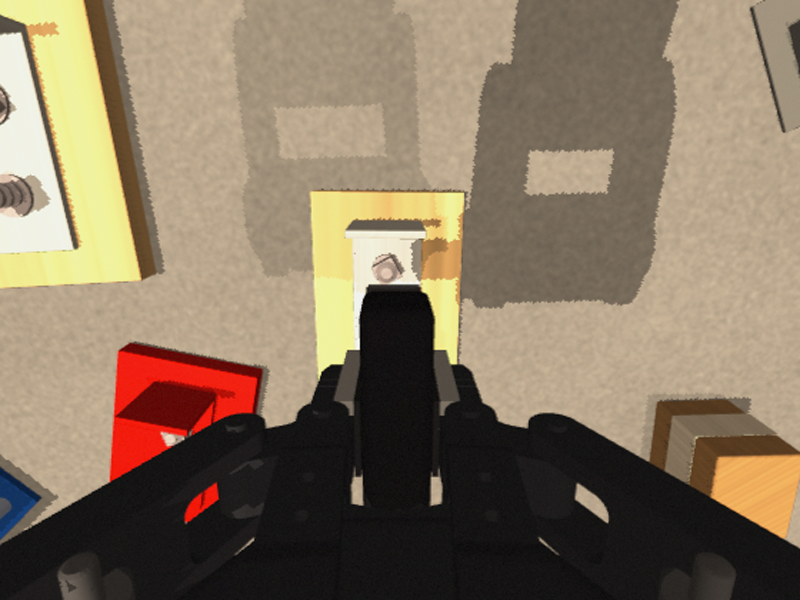

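In this view the screw is hidden behind the gripper. Image-up is tool +x, and only the driven screw shows, at (386,266) in the enlarged picture. I'll back off along tool −x so the standing screw comes into view.

```bash
python3 -m jog '[{"delta_pos":[-30,0,0],"turn":0},{"delta_pos":[-65,0,0],"turn":0},{"delta_pos":[-95,0,0],"turn":0},{"delta_pos":[-95,0,0],"turn":0},{"delta_pos":[-95,0,0],"turn":0}]' && python3 - <<'E'
from h import *
w,s=wrist("pics/w3.png"); print(s["q"].round(3),s["tool_pos"])
print("pred screw",proj(w,[.5125,-.179,.063]))
k=6;u,v,W,H=215,90,133,100
c=cv2.resize(w["pixels"][v:v+H,u:u+W],None,fx=k,fy=k,interpolation=cv2.INTER_CUBIC)
for i in range(0,W,10):
    cv2.putText(c,str(u+i),(i*k,10),0,.35,(0,0,255),1);cv2.line(c,(i*k,12),(i*k,18),(0,0,255),1)
for i in range(0,H,10): cv2.putText(c,str(v+i),(0,i*k+4),0,.35,(0,0,255),1)
cv2.imwrite("pics/w3c.png",c)
E
```

```text
t: 5.15
tool_pos: [0.5536, -0.1979, 0.2156]
orientation: [[-0.844, 0.537, -0.001], [0.537, 0.844, 0.001], [0.001, 0.0, -1.0]]
force: [0.2, 0.4, -2.4]
grip_width: 0.0181
finger_force: 98.4
[-0.542  0.465  1.321  0.     1.358 -1.547] [ 0.5536357  -0.19791059  0.21562744]
pred screw [[270.95706869 142.22961358]]
```

View pics/w3c.png

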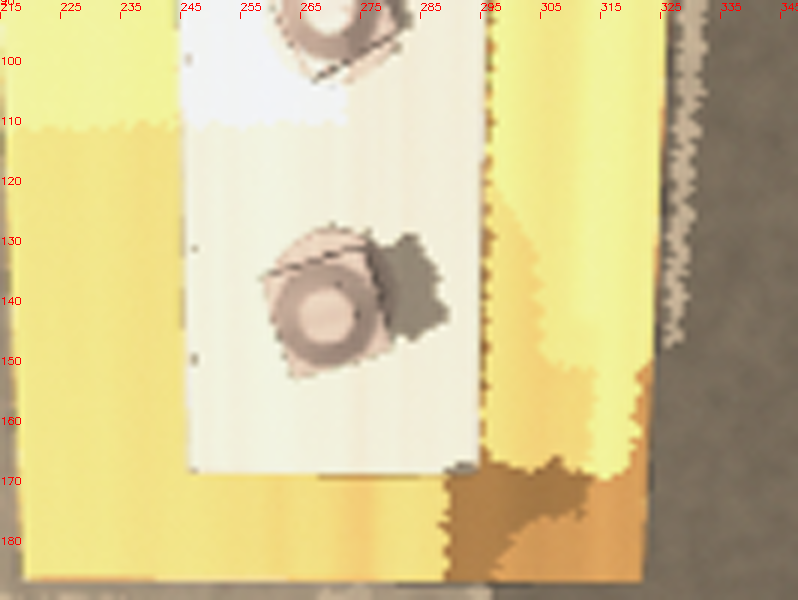

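```bash
python3 - <<'E'
from h import *
w,s=wrist(); R=s["orientation"];p=s["tool_pos"]
T=lambda x,y,z:proj(w,p+R@np.array([x,y,z]))[0].round(1)
print("screw",ray(w,269.2,142.8,.063),ray(w,(262+393)/12+215,(280+340)/12+90-.5,.059))
for n,q in dict(bar_hi=(.035,0,-.0286),bar_lo=(.035,0,-.0066),socket_rim=(.014,0,.0814),sock_top=(.013,0,.0594),sockL=(.013,-.013,.0814),sockR=(.013,.013,.0814)).items(): print(n,T(*q))
im=w["pixels"].max(2); print([(r,int(im[r,272:284].mean())) for r in range(188,226)])
cv2.imwrite("pics/w3d.png",cv2.convertScaleAbs(cv2.resize(w["pixels"][180:260,230:330],None,fx=6,fy=6,interpolation=cv2.INTER_CUBIC),alpha=2.5,beta=20))
E
```

```text
screw [ 0.51187236 -0.18052029  0.063     ] [ 0.51106732 -0.17970267  0.059     ]
bar_hi [278.7 210.7]
bar_lo [278.5 196.1]
socket_rim [278.  194.9]
sock_top [278.1 204.6]
sockL [259.6 196.2]
sockR [296.4 196.2]
[(188, 173), (189, 175), (190, 180), (191, 187), (192, 187), (193, 188), (194, 189), (195, 188), (196, 188), (197, 189), (198, 183), (199, 81), (200, 48), (201, 44), (202, 36), (203, 30), (204, 12), (205, 12), (206, 12), (207, 13), (208, 13), (209, 13), (210, 11), (211, 13), (212, 14), (213, 12), (214, 14), (215, 13), (216, 15), (217, 16), (218, 17), (219, 17), (220, 18), (221, 19), (222, 18), (223, 18), (224, 20), (225, 19)]
```

View pics/w3d.png

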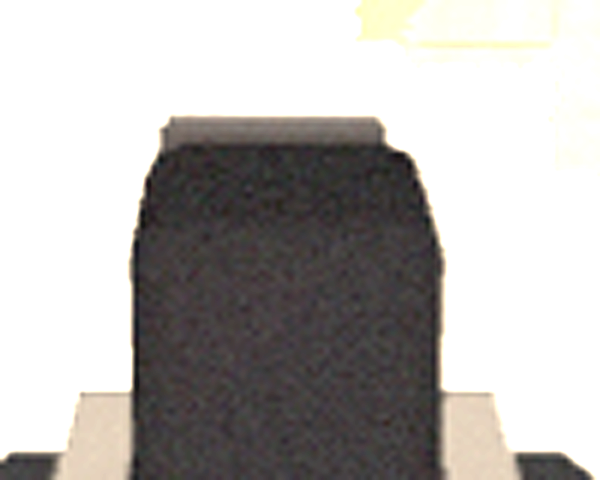

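```bash
python3 - <<'E'
from h import *
w,s=wrist(); R=s["orientation"];p=s["tool_pos"]
m=R.T@(ray(w,275.5,199.5,p[2]-.0814)-p); print("rim in tool",m)
mx,my=m[0]-.014,m[1]
S=ray(w,269.2,142.8,.063); st=R.T@(S-p); print("screw in tool",st)
t=-.323; c,n=np.cos(t),np.sin(t)
for mm in((mx,my),(0,0),(mx/2,my/2)): print(mm,"shift",st[:2]*1e3-np.array([c*mm[0]-n*mm[1],n*mm[0]+c*mm[1]])*1e3)
E
```

```text
rim in tool [ 0.01062295 -0.00176345  0.0814055 ]
screw in tool [ 0.04408445 -0.00770674  0.15335305]
(np.float64(-0.0033770526526685184), np.float64(-0.0017634479424542215)) shift [47.84660496 -7.10640809]
(0, 0) shift [44.08444729 -7.70674374]
(np.float64(-0.0016885263263342592), np.float64(-0.0008817239712271107)) shift [45.96552612 -7.40657592]
```

```bash
python3 -m jog '[{"delta_pos":[20,-3,0],"turn":-0.12},{"delta_pos":[40,-6,15],"turn":-0.24},{"delta_pos":[47,-7.3,35],"turn":-0.323},{"delta_pos":[47,-7.3,55],"turn":-0.323},{"delta_pos":[47,-7.3,62],"turn":-0.323}]' && python3 -m jog '[{"delta_pos":[0,0,0],"turn":0},{"delta_pos":[0,0,0],"turn":0}]' && python3 -c "
from h import *
s=arm.get_state();print(s['force'],s['ft_torque'],s['q'].round(3))
w,s=wrist('pics/w4.png')"
```

```text
t: 5.8
tool_pos: [0.509, -0.1789, 0.1532]
orientation: [[-0.97, 0.242, -0.002], [0.242, 0.97, 0.001], [0.002, 0.001, -1.0]]
force: [0.8, 0.0, -1.3]
grip_width: 0.0183
finger_force: 98.5
t: 6.0
tool_pos: [0.5104, -0.1799, 0.1553]
orientation: [[-0.97, 0.242, 0.001], [0.242, 0.97, -0.001], [-0.001, -0.0, -1.0]]
force: [0.1, -0.1, -2.2]
grip_width: 0.0185
finger_force: 98.5
[ 0.06930329 -0.12826328 -2.19224226] [ 0.0109484  -0.01475081 -0.015101  ] [-0.555  0.417  1.557  0.     1.166 -1.881]
```

```bash
python3 -m jog '[{"delta_pos":[0,0,4],"turn":0},{"delta_pos":[0,0,8],"turn":0},{"delta_pos":[0,0,12],"turn":0},{"delta_pos":[0,0,15],"turn":0},{"delta_pos":[0,0,15],"turn":0}]'
```

```text
t: 6.55
tool_pos: [0.5098, -0.1797, 0.1387]
orientation: [[-0.97, 0.242, -0.001], [0.242, 0.97, 0.001], [0.001, 0.0, -1.0]]
force: [0.0, 0.5, -1.7]
grip_width: 0.0183
finger_force: 98.5
```

```bash
python3 -m jog '[{"delta_pos":[0,0,2],"turn":0},{"delta_pos":[0,0,4],"turn":0},{"delta_pos":[0,0,6],"turn":0},{"delta_pos":[0,0,7],"turn":0},{"delta_pos":[0,0,7],"turn":0}]'
```

```text
t: 7.05
tool_pos: [0.51, -0.1798, 0.1322]
orientation: [[-0.97, 0.242, -0.0], [0.242, 0.97, 0.0], [0.0, 0.0, -1.0]]
force: [-0.3, 0.7, -1.9]
grip_width: 0.0183
finger_force: 98.5
```

```bash
python3 -m jog '[{"delta_pos":[0,0,1],"turn":0},{"delta_pos":[0,0,2],"turn":0},{"delta_pos":[0,0,3],"turn":0},{"delta_pos":[0,0,3],"turn":0}]'
```

```text
t: 7.45
tool_pos: [0.51, -0.1798, 0.1292]
orientation: [[-0.97, 0.242, -0.0], [0.242, 0.97, 0.0], [0.0, 0.0, -1.0]]
force: [0.4, 0.6, -2.7]
grip_width: 0.0183
finger_force: 98.5
```

```bash
python3 -m jog '[{"delta_pos":[0,0,0.5],"turn":0},{"delta_pos":[0,0,1],"turn":0},{"delta_pos":[0,0,1],"turn":0}]'
```

```text
t: 7.75
tool_pos: [0.5102, -0.1799, 0.1286]
orientation: [[-0.97, 0.242, 0.001], [0.242, 0.97, -0.0], [-0.001, -0.0, -1.0]]
force: [0.2, 0.7, 1.3]
grip_width: 0.0189
finger_force: 98.8
```

```bash
python3 -m jog '[{"delta_pos":[0,0,0.5],"turn":0},{"delta_pos":[0,0,0.5],"turn":0},{"delta_pos":[0,0,0.5],"turn":0}]'; python3 -m jog '[{"delta_pos":[0,0,0.5],"turn":0},{"delta_pos":[0,0,0.5],"turn":0},{"delta_pos":[0,0,0.5],"turn":0}]'
```

```text
t: 8.05
tool_pos: [0.5104, -0.18, 0.1284]
orientation: [[-0.97, 0.242, 0.001], [0.242, 0.97, -0.001], [-0.001, -0.0, -1.0]]
force: [0.5, 0.9, 6.2]
grip_width: 0.0184
finger_force: 99.6
t: 8.35
tool_pos: [0.5105, -0.1801, 0.1284]
orientation: [[-0.97, 0.242, 0.002], [0.242, 0.97, -0.001], [-0.002, -0.001, -1.0]]
force: [-0.8, 1.8, 8.5]
grip_width: 0.0185
finger_force: 100.2
```

```bash
python3 -m jog '[{"delta_pos":[0,0,0.5],"turn":0},{"delta_pos":[0,0,1],"turn":0},{"delta_pos":[0,0,1],"turn":0},{"delta_pos":[0,0,1],"turn":0}]'
```

```text
t: 8.75
tool_pos: [0.5107, -0.1801, 0.1281]
orientation: [[-0.97, 0.242, 0.002], [0.242, 0.97, -0.001], [-0.003, -0.001, -1.0]]
force: [-1.5, 1.7, 15.0]
grip_width: 0.0187
finger_force: 101.0
```

```bash
python3 -c "
from h import *
s=arm.get_state();print(s['force'],s['ft_torque'],s['tool_pos'],s['tau'].round(2))"; ls -la pics | head -3
```

```text
[-1.51996258  1.67285544 15.02342991] [ 0.4508677   0.40531528 -0.03451546] [ 0.5106902  -0.18013082  0.1280863 ] [ -0.68 -37.44 -19.78  -0.22  -0.82  -0.  ]
total 3816
drwxr-xr-x 2 agent agent   4096 Dec  3 10:19 .
drwxr-xr-x 3 agent agent   4096 Dec  3 10:18 ..
```

```bash
python3 -m jog '[{"delta_pos":[0,0,0.5],"turn":0},{"delta_pos":[0,0,0.9],"turn":0},{"delta_pos":[0,0.1,0.9],"turn":0.05},{"delta_pos":[-0.1,0.2,0.9],"turn":0.1},{"delta_pos":[-0.2,0.3,0.9],"turn":0.15}]'; python3 -c "
from h import *
s=arm.get_state();print(s['force'],s['ft_torque'])"
```

```text
t: 9.25
tool_pos: [0.5111, -0.18, 0.1278]
orientation: [[-0.922, 0.386, 0.003], [0.386, 0.922, -0.002], [-0.003, -0.001, -1.0]]
force: [-3.9, 1.5, 19.5]
grip_width: 0.0186
finger_force: 101.6
[-3.86134107  1.53496636 19.50431365] [0.58491867 0.79586113 0.04417194]
```

```bash
python3 -m jog '[{"delta_pos":[0.2,0,0.1],"turn":0.06},{"delta_pos":[0.3,0,0.2],"turn":0.12},{"delta_pos":[0.4,0,0.2],"turn":0.18},{"delta_pos":[0.5,0,0.3],"turn":0.24},{"delta_pos":[0.5,0,0.3],"turn":0.3}]'; python3 -c "
from h import *
s=arm.get_state();f=s['force'];print(f,s['ft_torque'],'tool',s['orientation'].T@f)"
```

```text
t: 9.75
tool_pos: [0.511, -0.1796, 0.1276]
orientation: [[-0.767, 0.642, 0.004], [0.642, 0.767, -0.002], [-0.004, 0.001, -1.0]]
force: [-0.0, 4.2, 18.1]
grip_width: 0.0182
finger_force: 101.5
[-1.63789986e-02  4.24967348e+00  1.81036974e+01] [0.94295393 0.19731261 0.08672455] tool [  2.66698527   3.27199186 -18.11035923]
```

```bash
python3 -m jog '[{"delta_pos":[0.1,0.1,0.2],"turn":0.06},{"delta_pos":[0.2,0.2,0.3],"turn":0.12},{"delta_pos":[0.3,0.3,0.4],"turn":0.18},{"delta_pos":[0.3,0.4,0.5],"turn":0.24},{"delta_pos":[0.3,0.4,0.5],"turn":0.3}]'; python3 -c "
from h import *
s=arm.get_state();f=s['force'];print(f,s['ft_torque'],'tool',s['orientation'].T@f)"
```

```text
t: 10.25
tool_pos: [0.5113, -0.1792, 0.1273]
orientation: [[-0.543, 0.84, 0.005], [0.84, 0.543, -0.002], [-0.004, 0.003, -1.0]]
force: [-0.3, 3.7, 18.8]
grip_width: 0.0185
finger_force: 101.5
[-0.26807067  3.66390115 18.81863529] [ 0.82429002 -0.00341961  0.1060794 ] tool [  3.1412526    1.81950033 -18.82708204]
```

```bash
python3 -m jog '[{"delta_pos":[0.1,0.1,0.15],"turn":0.08},{"delta_pos":[0.2,0.1,0.25],"turn":0.16},{"delta_pos":[0.3,0.2,0.35],"turn":0.24},{"delta_pos":[0.3,0.2,0.4],"turn":0.32},{"delta_pos":[0.3,0.2,0.5],"turn":0.4}]'; python3 -c "
from h import *
s=arm.get_state();f=s['force'];print(f,s['ft_torque'],'tool',s['orientation'].T@f)"
```

```text
t: 10.75
tool_pos: [0.5118, -0.179, 0.1269]
orientation: [[-0.172, 0.985, 0.006], [0.985, 0.172, -0.002], [-0.003, 0.006, -1.0]]
force: [1.9, 3.4, 19.4]
grip_width: 0.0181
finger_force: 101.5
[ 1.91405214  3.43311223 19.40339353] [ 0.78127006 -0.42785274  0.10241014] tool [  2.98727519   2.58604268 -19.39922952]
```

```bash
python3 -m jog '[{"delta_pos":[0.1,0.1,0.1],"turn":0.08},{"delta_pos":[0.2,0.1,0.2],"turn":0.16},{"delta_pos":[0.3,0.2,0.3],"turn":0.24},{"delta_pos":[0.3,0.3,0.4],"turn":0.32},{"delta_pos":[0.3,0.3,0.45],"turn":0.4}]'; python3 -c "
from h import *
s=arm.get_state();f=s['force'];print(f,s['ft_torque'],'tool',s['orientation'].T@f)"
```

```text
t: 11.25
tool_pos: [0.5123, -0.1789, 0.1266]
orientation: [[0.225, 0.974, 0.007], [0.974, -0.225, -0.003], [-0.001, 0.008, -1.0]]
force: [3.7, 2.5, 17.4]
grip_width: 0.018
finger_force: 101.4
[ 3.67251488  2.52867665 17.42064617] [ 0.57117996 -0.75488033  0.10812386] tool [  3.26715907   3.14145185 -17.40165038]
```

```bash
python3 -m jog '[{"delta_pos":[0.1,0.1,0.1],"turn":0.08},{"delta_pos":[0.2,0.1,0.2],"turn":0.16},{"delta_pos":[0.3,0.2,0.3],"turn":0.24},{"delta_pos":[0.3,0.2,0.4],"turn":0.32},{"delta_pos":[0.3,0.2,0.45],"turn":0.4}]'; python3 -c "
from h import *
s=arm.get_state();f=s['force'];print(f,s['ft_torque'],'tool',s['orientation'].T@f)"
```

```text
t: 11.75
tool_pos: [0.5128, -0.179, 0.1263]
orientation: [[0.587, 0.81, 0.008], [0.81, -0.587, -0.004], [0.001, 0.009, -1.0]]
force: [3.4, 0.9, 17.4]
grip_width: 0.0186
finger_force: 101.2
[ 3.41654021  0.85657519 17.43073081] [ 0.13672507 -0.91434122  0.12903276] tool [  2.7235976    2.41651422 -17.40630115]
```

```bash
python3 -m jog '[{"delta_pos":[0.1,0.1,0.2],"turn":0.08},{"delta_pos":[0.2,0.1,0.3],"turn":0.16},{"delta_pos":[0.2,0.2,0.4],"turn":0.24},{"delta_pos":[0.2,0.2,0.5],"turn":0.32},{"delta_pos":[0.2,0.2,0.6],"turn":0.4}]'; python3 -c "
from h import *
s=arm.get_state();f=s['force'];print(f,s['ft_torque'],'tool',s['orientation'].T@f)"
```

```text
t: 12.25
tool_pos: [0.5133, -0.1794, 0.1258]
orientation: [[0.856, 0.517, 0.008], [0.517, -0.856, -0.005], [0.005, 0.009, -1.0]]
force: [3.8, -0.5, 18.5]
grip_width: 0.0185
finger_force: 101.4
[ 3.78548615 -0.51944156 18.4863258 ] [-0.24798932 -0.92135403  0.11447921] tool [  3.05755303   2.56158699 -18.45084302]
```

```bash
python3 -m jog '[{"delta_pos":[0.1,0.1,0.1],"turn":0.08},{"delta_pos":[0.2,0.1,0.2],"turn":0.16},{"delta_pos":[0.2,0.2,0.3],"turn":0.24},{"delta_pos":[0.2,0.2,0.4],"turn":0.32},{"delta_pos":[0.2,0.2,0.5],"turn":0.4}]'; python3 -c "
from h import *
s=arm.get_state();f=s['force'];print(f,s['ft_torque'],'tool',s['orientation'].T@f)"
```

```text
t: 12.75
tool_pos: [0.5135, -0.1798, 0.1254]
orientation: [[0.99, 0.143, 0.008], [0.143, -0.99, -0.006], [0.008, 0.007, -1.0]]
force: [2.6, -3.1, 17.5]
grip_width: 0.0186
finger_force: 101.4
[ 2.62333045 -3.09625164 17.54838551] [-0.69146259 -0.78149484  0.07437803] tool [  2.28574311   3.56193301 -17.50721231]
```

```bash
python3 -m jog '[{"delta_pos":[0.1,0.1,0.2],"turn":0.08},{"delta_pos":[0.2,0.1,0.3],"turn":0.16},{"delta_pos":[0.2,0.2,0.4],"turn":0.24},{"delta_pos":[0.2,0.3,0.5],"turn":0.32},{"delta_pos":[0.2,0.3,0.6],"turn":0.4}]'; python3 -c "
from h import *
s=arm.get_state();f=s['force'];print(f,s['ft_torque'],'tool',s['orientation'].T@f)"
```

```text
t: 13.25
tool_pos: [0.5136, -0.1804, 0.125]
orientation: [[0.967, -0.254, 0.008], [-0.253, -0.967, -0.006], [0.01, 0.004, -1.0]]
force: [0.2, -3.4, 20.9]
grip_width: 0.0188
finger_force: 101.6
[ 0.17783469 -3.39498117 20.85716056] [-0.90835218 -0.42720333  0.06578065] tool [  1.23133843   3.32652666 -20.83258734]
```

```bash
python3 -m jog '[{"delta_pos":[0.1,0.1,0.1],"turn":0.08},{"delta_pos":[0.2,0.1,0.2],"turn":0.16},{"delta_pos":[0.2,0.2,0.3],"turn":0.24},{"delta_pos":[0.2,0.2,0.4],"turn":0.32},{"delta_pos":[0.2,0.2,0.5],"turn":0.4}]'; python3 -c "
from h import *
s=arm.get_state();f=s['force'];print(f,s['ft_torque'],'tool',s['orientation'].T@f,s['q'].round(3))"
```

```text
t: 13.75
tool_pos: [0.5135, -0.1809, 0.1245]
orientation: [[0.792, -0.61, 0.007], [-0.61, -0.792, -0.007], [0.01, 0.001, -1.0]]
force: [-0.7, -4.9, 21.2]
grip_width: 0.0185
finger_force: 101.8
[-0.7462907  -4.91246376 21.19536812] [-1.18538616  0.1582669   0.07456717] tool [  2.61820674   4.36900222 -21.165767  ] [-0.553  0.456  1.587 -0.002  1.089  1.675]
```

```bash
python3 -m jog '[{"delta_pos":[0.1,0.2,0.1],"turn":0.08},{"delta_pos":[0.1,0.3,0.2],"turn":0.16},{"delta_pos":[0.1,0.3,0.2],"turn":0.24},{"delta_pos":[0.1,0.3,0.2],"turn":0.24}]'; python3 -m jog '[{"delta_pos":[0,0,-1],"turn":0},{"delta_pos":[0,0,-2],"turn":0},{"delta_pos":[0,0,-3],"turn":0},{"delta_pos":[0,0,-4],"turn":0},{"delta_pos":[0,0,-5],"turn":0}]'
```

```text
t: 14.15
tool_pos: [0.5132, -0.1812, 0.1243]
orientation: [[0.625, -0.78, 0.007], [-0.78, -0.625, -0.007], [0.01, -0.001, -1.0]]
force: [-1.0, -3.9, 21.6]
grip_width: 0.0186
finger_force: 101.8
t: 14.65
tool_pos: [0.5121, -0.1804, 0.1257]
orientation: [[0.627, -0.779, 0.003], [-0.779, -0.627, -0.004], [0.005, 0.0, -1.0]]
force: [5.7, -6.6, -7.4]
grip_width: 0.0185
finger_force: 97.8
```

```bash
python3 -m jog '[{"delta_pos":[0.3,0,0],"turn":-0.06},{"delta_pos":[0.6,0,0],"turn":-0.12},{"delta_pos":[0.8,0,-1],"turn":-0.12},{"delta_pos":[0.8,0,-2],"turn":-0.12},{"delta_pos":[0.8,0,-3],"turn":-0.12}]';python3 -c "
from h import *
s=arm.get_state();f=s['force'];print(f,s['ft_torque'],'tool',s['orientation'].T@f,s['q'].round(3))"
```

```text
t: 15.15
tool_pos: [0.5124, -0.1807, 0.1286]
orientation: [[0.716, -0.699, 0.002], [-0.699, -0.716, -0.003], [0.004, 0.001, -1.0]]
force: [4.8, -5.5, -5.7]
grip_width: 0.0186
finger_force: 98.0
[ 4.75196298 -5.49556076 -5.7089856 ] [-1.33101691 -1.0705184  -0.06030974] tool [7.21885802 0.60936622 5.73512148] [-5.540e-01  4.520e-01  1.582e+00 -1.000e-03  1.105e+00  1.791e+00]
```

```bash
python3 -m jog '[{"delta_pos":[0.5,0,-2],"turn":0},{"delta_pos":[1,0,-5],"turn":0},{"delta_pos":[1,0,-9],"turn":0},{"delta_pos":[1,0,-14],"turn":0},{"delta_pos":[1,0,-20],"turn":0}]' && python3 -m jog '[{"delta_pos":[0,0,-30],"turn":0},{"delta_pos":[0,0,-70],"turn":0},{"delta_pos":[-25,0,-70],"turn":0},{"delta_pos":[-55,0,-70],"turn":0},{"delta_pos":[-55,0,-70],"turn":0}]' && python3 -c "
from h import *
s=arm.get_state();print(s['tool_pos'],s['force'],s['ft_torque'])
w,s=wrist('pics/w5.png'); print(s['q'].round(3)); cv2.imwrite('pics/w5b.png',cv2.resize(w['pixels'],(800,600)))"
```

```text
t: 15.65
tool_pos: [0.5122, -0.1798, 0.149]
orientation: [[0.716, -0.698, -0.001], [-0.698, -0.716, 0.001], [-0.001, 0.0, -1.0]]
force: [-0.5, -0.2, -2.2]
grip_width: 0.0184
finger_force: 98.6
t: 16.15
tool_pos: [0.4713, -0.1396, 0.2194]
orientation: [[0.717, -0.697, -0.001], [-0.697, -0.717, 0.001], [-0.001, 0.0, -1.0]]
force: [0.8, -0.9, -2.2]
grip_width: 0.019
finger_force: 98.6
[ 0.47130752 -0.13958586  0.21940521] [ 0.82148649 -0.91059481 -2.16923248] [-0.05831336 -0.05821348 -0.01171713]
[-0.527  0.25   1.613  0.     1.28   1.816]
```

View pics/w5b.png

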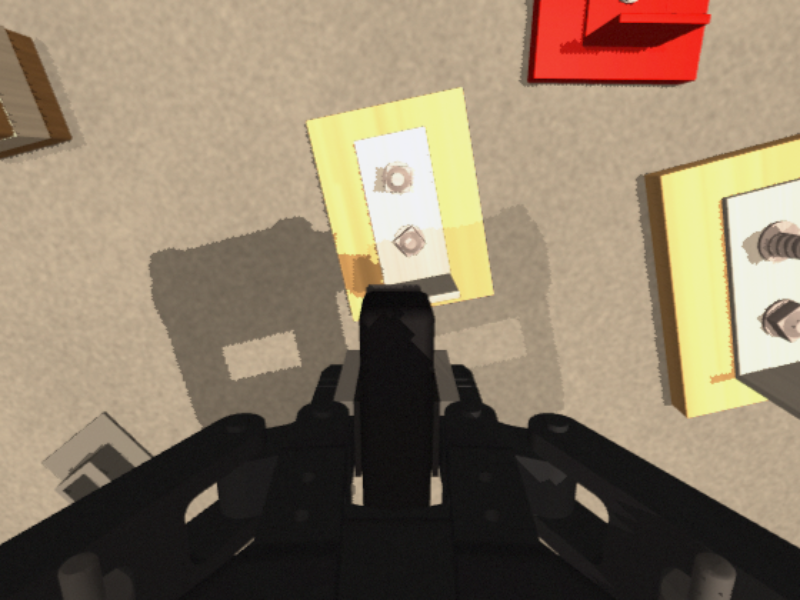

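The standing screw is now at (398,178) in the enlarged picture and the driven one at (408,240). I'll enlarge the head to read its angle and check how far it turned.

```bash
python3 -c "
import cv2
im=cv2.imread('pics/w5.png')[100:150,245:311]
cv2.imwrite('pics/w5c.png',cv2.convertScaleAbs(cv2.resize(im,None,fx=12,fy=12,interpolation=cv2.INTER_CUBIC),alpha=.75))"
```

```text
(no output)
```

View pics/w5c.png

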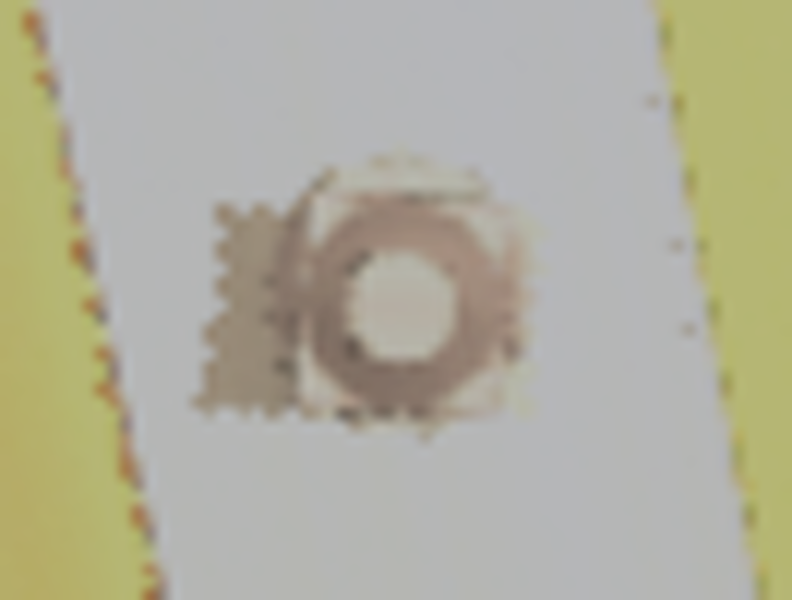

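The head sits square to the tool at a yaw of about −44°. That means it turned about 210°, and the tool dropped 3.5 mm, so the two agree. Now back to the holder.

```bash
python3 -m jog '[{"delta_pos":[-20,-26,0],"turn":-0.06},{"delta_pos":[-45,-58,0],"turn":-0.14},{"delta_pos":[-72,-93,0],"turn":-0.22},{"delta_pos":[-98,-127,0],"turn":-0.32},{"delta_pos":[-120,-155,0],"turn":-0.4}]' && python3 - <<'E'
from h import *
s=arm.get_state();R=s["orientation"];print(rows([.508,.1844,.2]),np.degrees(np.arctan2(R[1,0],R[0,0]))+7.5)
E
```

```text
t: 16.7
tool_pos: [0.496, 0.0549, 0.219]
orientation: [[0.933, -0.361, 0.0], [-0.361, -0.933, 0.0], [0.0, -0.0, -1.0]]
force: [0.3, -0.9, -3.1]
grip_width: 0.0184
finger_force: 98.6
[ -35.5 -125.1   19. ] -13.643190888836074
```

```bash
python3 -m jog '[{"delta_pos":[-11,-38,0],"turn":-0.08},{"delta_pos":[-22,-76,0],"turn":-0.16},{"delta_pos":[-31,-108,0],"turn":-0.238},{"delta_pos":[-35.5,-125,0],"turn":-0.238},{"delta_pos":[-35.5,-125,0],"turn":-0.238}]' && python3 -m jog '[{"delta_pos":[0,0,0],"turn":0},{"delta_pos":[0,0,0],"turn":0}]' && python3 - <<'E'
from h import *
s=arm.get_state();R=s["orientation"];print(s["force"],rows([.508,.1844,.125]),np.degrees(np.arctan2(R[1,0],R[0,0]))+7.5)
E
```

```text
t: 17.2
tool_pos: [0.5083, 0.1842, 0.2186]
orientation: [[0.991, -0.132, -0.0], [-0.132, -0.991, 0.0], [-0.0, -0.0, -1.0]]
force: [-0.3, -0.5, -2.2]
grip_width: 0.0187
finger_force: 98.7
t: 17.4
tool_pos: [0.5082, 0.1815, 0.2188]
orientation: [[0.991, -0.136, -0.0], [-0.136, -0.991, -0.0], [-0.0, 0.0, -1.0]]
force: [-0.6, -0.2, -2.3]
grip_width: 0.0187
finger_force: 98.7
[-0.62926916 -0.16931636 -2.31372222] [-0.6 -2.9 93.8] -0.312103593811182
```

```bash
python3 -m jog '[{"delta_pos":[-0.6,-2.9,30],"turn":0},{"delta_pos":[-0.6,-2.9,65],"turn":0},{"delta_pos":[-0.6,-2.9,95],"turn":0},{"delta_pos":[-0.6,-2.9,101],"turn":0},{"delta_pos":[-0.6,-2.9,101],"turn":0}]' && python3 -m jog '[{"delta_pos":[0,0,0],"turn":0},{"delta_pos":[0,0,0],"turn":0}]' && python3 - <<'E'
from h import *
s=arm.get_state();print(s["force"],rows([.508,.1844,.0864]))
w,s=wrist("pics/w6.png")
E
```

```text
t: 17.9
tool_pos: [0.5079, 0.1847, 0.1179]
orientation: [[0.991, -0.136, -0.001], [-0.136, -0.991, -0.0], [-0.001, 0.0, -1.0]]
force: [-0.7, 0.6, -0.9]
grip_width: 0.0185
finger_force: 98.6
t: 18.1
tool_pos: [0.5086, 0.1854, 0.1195]
orientation: [[0.991, -0.135, 0.003], [-0.135, -0.991, 0.0], [0.003, -0.001, -1.0]]
force: [0.1, 0.4, -3.0]
grip_width: 0.0186
finger_force: 98.6
[ 0.06567085  0.4364986  -3.04145565] [-0.6  1.1 33.1]
```

```bash
python3 -m jog '[{"delta_pos":[-0.5,0.9,4],"turn":0},{"delta_pos":[-0.5,0.9,8],"turn":0},{"delta_pos":[-0.5,0.9,12],"turn":0},{"delta_pos":[-0.5,0.9,15],"turn":0},{"delta_pos":[-0.5,0.9,15],"turn":0}]'
```

```text
t: 18.65
tool_pos: [0.5083, 0.1841, 0.1035]
orientation: [[0.991, -0.135, 0.004], [-0.135, -0.991, -0.001], [0.004, 0.0, -1.0]]
force: [4.2, -2.9, 1.2]
grip_width: 0.0189
finger_force: 99.9
```

```bash
python3 -m jog '[{"delta_pos":[1,0.6,0],"turn":0},{"delta_pos":[1,0.6,0],"turn":0},{"delta_pos":[1,0.6,0],"turn":0},{"delta_pos":[1,0.6,2],"turn":0},{"delta_pos":[1,0.6,2],"turn":0}]'
```

```text
t: 19.15
tool_pos: [0.5083, 0.1838, 0.1005]
orientation: [[0.991, -0.135, 0.001], [-0.135, -0.991, 0.0], [0.001, -0.0, -1.0]]
force: [4.9, -1.7, -2.4]
grip_width: 0.0185
finger_force: 99.7
```

```bash
python3 -m jog '[{"delta_pos":[1,0.3,0],"turn":0},{"delta_pos":[1.2,0.3,3],"turn":0},{"delta_pos":[1.2,0.3,6],"turn":0},{"delta_pos":[1.2,0.3,9],"turn":0},{"delta_pos":[1.2,0.3,9],"turn":0}]'
```

```text
t: 19.65
tool_pos: [0.5088, 0.1834, 0.0911]
orientation: [[0.991, -0.135, -0.001], [-0.135, -0.991, -0.0], [-0.001, 0.0, -1.0]]
force: [2.9, -0.1, -4.1]
grip_width: 0.0185
finger_force: 99.4
```

```bash
python3 -m jog '[{"delta_pos":[0.8,0,1.5],"turn":0},{"delta_pos":[0.8,0,3],"turn":0},{"delta_pos":[0.8,0,4],"turn":0},{"delta_pos":[0.8,0,4.5],"turn":0},{"delta_pos":[0.8,0,4.5],"turn":0}]'
```

```text
t: 20.15
tool_pos: [0.5097, 0.1833, 0.0871]
orientation: [[0.991, -0.135, -0.001], [-0.135, -0.991, -0.0], [-0.001, 0.0, -1.0]]
force: [-0.2, 0.4, -1.2]
grip_width: 0.0183
finger_force: 99.5
```

```bash
python3 -m jog '[{"delta_pos":[0,0,0.5],"turn":0},{"delta_pos":[0,0,1],"turn":0},{"delta_pos":[0,0,1],"turn":0}]'
```

```text
t: 20.45
tool_pos: [0.51, 0.1833, 0.0864]
orientation: [[0.991, -0.135, -0.0], [-0.135, -0.991, 0.0], [-0.0, -0.0, -1.0]]
force: [-0.5, 0.6, -1.9]
grip_width: 0.0185
finger_force: 99.8
```

```bash
python3 -m jog '[{"delta_pos":[0,0,0.5],"turn":0},{"delta_pos":[0,0,1],"turn":0},{"delta_pos":[0,0,1],"turn":0}]'
```

```text
t: 20.75
tool_pos: [0.5102, 0.1833, 0.0861]
orientation: [[0.991, -0.135, 0.001], [-0.135, -0.991, 0.0], [0.001, -0.0, -1.0]]
force: [-2.4, -0.0, 8.3]
grip_width: 0.0183
finger_force: 101.0
```

```bash
python3 -m jog '[{"delta_pos":[0,0,-1],"turn":0},{"delta_pos":[0,0,-1],"turn":0}]' && python3 -m jog '[{"delta_pos":[0,0,-1],"turn":0},{"delta_pos":[0,0,-1],"turn":0},{"delta_pos":[0,0,-1],"turn":0},{"delta_pos":[0,0,-1],"turn":0},{"delta_pos":[0,0,-1],"turn":0}]' 0 20 && python3 -m jog '[{"delta_pos":[0,0,0],"turn":0},{"delta_pos":[0,0,-20],"turn":0},{"delta_pos":[0,0,-60],"turn":0},{"delta_pos":[0,0,-105],"turn":0},{"delta_pos":[0,0,-150],"turn":0}]' && python3 -m jog '[{"delta_pos":[0,0,0],"turn":0},{"delta_pos":[0,0,0],"turn":0},{"delta_pos":[0,0,0],"turn":0}]' && python3 -c "
from h import *
w,s=wrist();a=cv2.resize(w['pixels'],(560,420));b=cv2.resize(eyes.read_camera('scene')['pixels'][165:245,345:425],(240,240))
c=np.zeros((420,800,3),np.uint8);c[:,:560]=a;c[:240,560:]=b;cv2.imwrite('pics/fin.png',c)"
```

```text
t: 20.95
tool_pos: [0.51, 0.1833, 0.0863]
orientation: [[0.991, -0.135, 0.0], [-0.135, -0.991, 0.0], [0.0, -0.0, -1.0]]
force: [-0.6, -0.1, 0.8]
grip_width: 0.0184
finger_force: 99.7
t: 21.45
tool_pos: [0.51, 0.1832, 0.0873]
orientation: [[0.991, -0.135, 0.0], [-0.135, -0.991, -0.0], [0.0, 0.0, -1.0]]
force: [-0.7, 0.3, -0.3]
grip_width: 0.0854
finger_force: 0.0
t: 21.95
tool_pos: [0.5096, 0.1832, 0.239]
orientation: [[0.991, -0.135, -0.0], [-0.135, -0.991, -0.0], [-0.0, 0.0, -1.0]]
force: [0.8, -0.2, 0.8]
grip_width: 0.0857
finger_force: 0.0
t: 22.25
tool_pos: [0.5094, 0.1832, 0.2359]
orientation: [[0.991, -0.135, -0.003], [-0.135, -0.991, -0.0], [-0.002, 0.001, -1.0]]
force: [-0.1, 0.2, 0.1]
grip_width: 0.0851
finger_force: 0.0
```

View pics/fin.png

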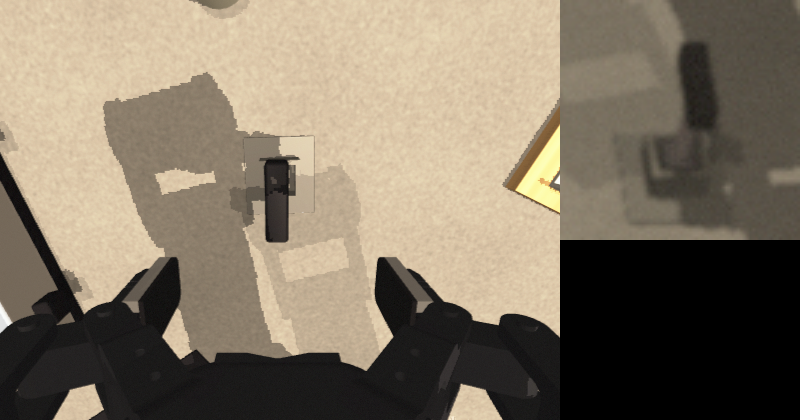

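The final picture shows the driver upright in its cup, with the bar spanning columns 265–289 and rows 160–241. The plate runs from (243,136) to (315,213), and the gripper is open and clear. I'm handing it in.

```bash
python3 -c "
from workcell import arm
print(arm.hand_in())"
```

```text
the job is handed in; nothing more can be done
None
```

I drove the screw about 210° clockwise, sinking it roughly 3.5 mm by the tool's drop (the joints themselves could not be read). The driver stands upright and released in its holder, and the job was handed in at about 22 s with no verdict returned.

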